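# Hold the comb box open at the pointer

### The job

The bamboo box's sliding lid springs shut and has no handle: pick the slim-footed, round-headed pull peg out of the three-compartment tray, seat it fully in the hole of the block on the closed lid, and with the peg draw the lid out until its rear edge is level with the steel pointer on the box's rail, within half a centimetre. The program finishes while holding: keep gripping the peg with the lid at the pointer, with the gripper touching only the peg and not the lid; leave the pointer and all the other things where they are.

Things in the scene. Friction and masses are not known exactly. Their poses are not given: they have to be found in the camera images.
- peg_head (a point): Centre of the head of the pull peg, a turned dark-wood part of about 35 g standing upright in one compartment of the tray, 56 mm tall in all: a round head 26 mm in diameter and 22 mm high on top of a round foot 16 mm in diameter and 34 mm long with a chamfered end. This point is on the axis, 45 mm above the foot's end, half-way up the head; z along the axis, up.
- peg_tip (a point): Centre of the lower end of the pull peg's foot, on its axis, 45 mm below the centre of the head.
- lid_hole (a point): Centre of the mouth of the round upright hole in the lid's block. The block is a 50 x 50 mm bamboo block, 22 mm high, fixed on the front end of the sliding lid; its top is level with this point, 80 mm above the table. The hole is 20 mm in diameter with a chamfered mouth, 20 mm deep, closed at the bottom, so the seated peg's head centre stands 25 mm above this point. This point moves with the lid; axes as the box: -x is the direction in which the lid is drawn out, z up.
- lid_edge (a point): Middle of the rear (+x) edge of the lid, on its upper face, 161 mm behind the hole's axis. The lid is a 189 x 102 x 8 mm bamboo board between the box's side rails; drawing it out uncovers the rear end of the box.
- lid (a joint): How far the lid is drawn out, in m: 0 shut, up to 0.095; it slides towards the box's -x (front). A spring pulls it shut: about 3 N when shut, rising 0.5 N per 10 mm.
- pointer_tip (a point): Inner tip of the dark steel pointer, a small clip (8 mm wide, 16 mm long, 4 mm thick) straddling the top of the box's left (+y) side rail with a 3 mm finger pointing in over the lid's edge. It marks how far the rear edge of the lid is to come. Axes as the box.
- pointer (a joint): Position of the pointer along the rail, in m, on the same scale as the lid: when the lid reads the same as the pointer, the lid's rear edge is level with the pointer. It stays stiffly where it has been set, between 0.035 and 0.075.
- box: Bamboo box, fixed, 200 (x) x 120 (y) x 60 mm high; origin at the centre of its underside. Its front, where the lid comes out, faces -x, roughly to the robot; side rails 8 mm thick along x.
- tray: Bamboo tray, fixed, 90 (x) x 204 (y) x 18 mm high, origin at the centre of its underside; walls 5 mm, floor 5 mm, two dividers make three compartments in a row along y, centres about 66 mm apart. The peg, a stopper and a collar stand in one each, in any order.
- stopper: Dark-wood tapered stopper, 40 mm in diameter at the top, 30 mm high, in another compartment; stays there. Origin under its centre.
- collar: Dark-wood ring, 42 mm outside, 24 mm inside, 14 mm high, in another compartment; stays there. Origin under its centre.
- comb: Chrome flea comb lying on the slab, about 150 x 35 x 12 mm; stays. Origin under its middle.
- rake: Grey plastic deshedding rake lying on the slab, about 160 x 100 x 20 mm; stays. Origin on its underside, near the head.
- ramekin: Small glass ramekin, 76 mm across, 42 mm high; stays. Origin under its centre.
- brush: Black silicone brush lying on the slab, 120 x 60 x 41 mm; stays. Origin under its centre.
- pot: Ceramic treat pot with a knobbed cover, 98 mm across, 102 mm high; stays. Origin under its centre.
Not all that is in view belongs to the job. Leave any green or turquoise look-alike of the part that bears peg_head alone.

How it is judged (in metres and radians):
On the way, in this order (a step that is already met when the one before it is completed fails the run):
1. the pull peg is lifted out of the tray in the gripper (height (world z) of peg_tip above 0.035 m and contact force between the fingers and peg above 1 N), for 0.2 s.
2. the peg is seated in the hole, its foot at least 15 mm deep, while the lid is still closed (drawn less than 20 mm) (z of peg_tip in the frame of lid_hole below -0.015 m and horizontal distance between peg_tip and lid_hole below 0.005 m and value of joint lid below 0.02 m), for 0.2 s.
At the end, for the whole second after the job is handed in: The lid's rear edge is within 6 mm of the pointer and still (under 10 mm/s), the peg's foot is at least 10 mm deep in the lid's hole, the fingers still grip the peg (over 1 N), the peg bears the lid's spring pull (over 1 N), and neither gripper nor arm touches the lid (x of lid_edge in the frame of pointer_tip between -0.006 and 0.006 m and value of joint lid above 0.025 m and z of peg_tip in the frame of lid_hole below -0.01 m and horizontal distance between peg_tip and lid_hole below 0.006 m and contact force between the fingers and peg above 1 N and contact force between peg and lid above 1 N and contact force between each of the arm, the fingers and lid below 0.5 N and velocity of joint lid between -0.01 and 0.01 m/s); the arm keeps its last pose, push and grip.
It fails at once if the pointer is shifted along the rail by more than 4 mm (distance of pointer_tip from where it was at the start of the episode above 0.004 m).
It fails at once if another thing is shifted by more than 25 mm (distance of any of comb, rake, ramekin, brush, pot, stopper, collar from where it was at the start of the episode above 0.025 m).
It also fails if it takes over 45 s, if anything falls off the work surface, if the arm or the gripper's body presses on something with over 40 N, if the wrist force passes 120 N, or if a joint passes its speed limit or range.

### The arm

A 6-joint arm with a two-finger parallel gripper is mounted at the origin on the work surface. World frame = base frame: x ahead of the robot, y to its left, z up, the work surface at z = 0. Lengths are in mm, angles in rad, forces in N, time in s.
With the tool pointing down it reaches from about 275 to 1000 mm from the base axis. Payload 8.4 kg.
Tool frame: the origin (TCP) lies at the very end of the fingers, on their centre line; the grasp point (between the pads) lies 19 mm behind it; z points along the fingers, x is the direction in which the jaws open and shut, and the axes are right-handed (so a half turn about z gives the same grasp; the last joint's range is limited). The gripper opens to 85 mm and grips with 20 to 120 N. Pads are 22 mm wide; open, the fingers measure 114 mm over their backs; the gripper's body (76 mm by 85 mm) begins 54 mm behind the grasp point. The pads swing forward as they close: fully open they stand 13 mm farther back than shut.
Start: joints at [1.126, 0.353, 1.633, -0, 1.155, -0.002], TCP at [267.793, 564.725, 193.881] pointing down, gripper open.
Joint ranges: [-2.63, 2.63], [-0.92, 2.1], [0.06, 2.66], [-1.3, 4.44], [0, 2.69], [-3.02, 3.02]. Speed limits (rad/s): [2.22, 2.22, 2.79, 3.14, 3.14, 3.14].

### API

Orientations are given as [roll, pitch, yaw] about the fixed x, y, z axes, in that order (R = Rz(yaw) Ry(pitch) Rx(roll)).
In Python, from rig import r gives the robot as it stands. The module is installed in compiled form; this text tells all that it offers.
- The arm moves only by the tool apply_moves, never from a script. Its argument "targets" is a list that holds one entry, the list of rows, each a list of 7 numbers: the gripper's target within -1 to 1 (fully open at 1, half-way at 0, shut at -1), then the shift along the tool's x, y, z in cm, then the turn, a rotation vector about the tool's x, y, z in degrees. A call has 1 to 8 rows; each row is the pose to reach, as a shift and turn from the pose measured when the call began, along the tool's axes at that moment; what a row does not reach only later rows make up. A row lasts 1/10 s, in which the tool goes at most 50 mm and 8.59 degrees, less where a joint would pass 70% of its speed; a pose out of reach is approached as far as the arm can. A call with a gripper value outside its range is refused whole. The fingers move at their own pace and stop on an object; "newtons" is the grip in N (left out, the last holds). Time passes only in rows, so rows that repeat a pose let the fingers close. It gives the time, the measured TCP pose, the force and the opening at its end, in the units of the state.
- r.sense(): the state, without advancing time (a new reading comes with each control period).
- r.grab_frame(name): name is "scene" or "top" or "wrist"; returns a dict with "pixels" (384x512x3 uint8, red, green, blue), "fov_y" (degrees; the focal length in pixels is half the picture's height over the tangent of half this angle, whatever the lens; pixels are square), "cx", "cy" (the principal point, pixels), "R" (3x3) and "t" (3): a world point X has camera coordinates R X + t; the wrist camera has in their place "mount" (4x4, takes a point from camera to tool coordinates, whose origin is the TCP and whose axes are the tool frame's). Camera axes: x right, y down, z forward; pixel columns grow to the right and rows downward; lengths in mm; the calibration is good to about 2 mm. A picture is of the moment at which its call begins: read the wrist's pose just before it. There is no depth.
- r.sign_off(): hands the job in, once; it reports no verdict.
The state is a dict: "clock": time; "qpos": joint angles; "qvel": joint speeds; "joint_efforts": joint torques, N m; "eef_pos": TCP position; "tcp_rot": TCP orientation; "contact_force": force on the tool from outside, world axes, zero at the start; "wrist_torque": the same for the moment, N m; "opening": opening from 0.0 (shut) to 1.0 (fully open).
Only numpy, scipy, OpenCV 4.12 (cv2) and the standard library are available. Lean on these libraries where they do the work, as an engineer would, in place of code of your own. Each camera call takes 0.05 s, during which the arm holds its last target. There are 200 camera calls.

## Working session

There is one attempt and no reset: what is moved stays moved. The work goes in short steps, Python scripts to look and compute and a tool call to move; the robot and the scene stay as the last step left them, time stands still between calls to the robot, and variables do not carry over. Pictures are saved under pics/ and viewed, about 8 in all and at most 12, crops included, and the job is handed in when it is done.

Besides the shell and the picture viewer there is one more tool, called as a command line: name --argument value ..., lists and objects as JSON in quotes. apply_moves: Moves the arm, as the interface text tells. Its arguments: {"type":"object","properties":{"targets":{"type":"array"},"newtons":{"type":"number"}},"required":["targets"]}

```bash
mkdir -p pics; cat > h.py <<'E'
import numpy as np, cv2
from scipy.spatial.transform import Rotation as Ro
from rig import r
def grab(n,fn=None):
    s=r.sense(); f=r.grab_frame(n)
    if fn: cv2.imwrite('pics/'+fn,f['pixels'][:,:,::-1])
    f['f']=f['pixels'].shape[0]/2/np.tan(np.radians(f['fov_y'])/2)
    if n=='wrist':
        M=np.array(f['mount']); Rt=Ro.from_euler('xyz',s['tcp_rot']).as_matrix()
        f['C']=Rt@M[:3,3]+np.array(s['eef_pos']); f['A']=Rt@M[:3,:3]
    else:
        R=np.array(f['R']); f['A']=R.T; f['C']=-R.T@np.array(f['t'])
    return f
def ray(f,u,v,z):
    d=f['A']@np.array([(u-f['cx'])/f['f'],(v-f['cy'])/f['f'],1.])
    return f['C']+d*(z-f['C'][2])/d[2]
def proj(f,X):
    c=f['A'].T@(np.array(X,float)-f['C']); return f['cx']+f['f']*c[0]/c[2], f['cy']+f['f']*c[1]/c[2]
E
python3 - <<'E'
from h import *
a=grab('scene');b=grab('top');w=grab('wrist')
cv2.imwrite('pics/a.png',a['pixels'][:,:,::-1]);cv2.imwrite('pics/b.png',cv2.resize(b['pixels'][:,:,::-1],None,fx=1.56,fy=1.56,interpolation=cv2.INTER_CUBIC))
cv2.imwrite('pics/w.png',w['pixels'][:,:,::-1])
for f in(a,b,w):print(f['C'],f['f'],f['cx'],f['cy'])
print(r.sense())
E
```

```text
[1159.78050133  450.08830656  780.15992655] 403.76796673247026 253.96999128235643 190.8314641912636
[ 525.28643934  114.76277452 1277.77310587] 481.5892471574341 250.1919650186978 188.35118564195216
[206.10215889 593.22795762 372.74932615] 344.13387709948876 253.5465859742342 188.18274016715907
{'clock': 0.15, 'qpos': array([ 1.12559282e+00,  3.53481203e-01,  1.63396099e+00,  3.23269964e-05,
        1.15518463e+00, -2.39880231e-03]), 'qvel': array([-0.00079634, -0.00188352, -0.00258604, -0.00091866,  0.00060865,
        0.00024684]), 'joint_efforts': array([-1.27571388e-03, -6.05637789e+01, -3.42342567e+01, -1.04233748e-04,
        6.15343801e-03,  1.90161069e-05]), 'eef_pos': array([267.61582952, 564.3688875 , 193.34005315]), 'tcp_rot': array([-3.14156061e+00,  1.03409145e-03,  1.12797858e+00]), 'contact_force': array([-0.62715088, -0.88459315, -0.03908248]), 'wrist_torque': array([-0.03033696,  0.03480381,  0.03411263]), 'opening': 1.0013382531618662}
```

View pics/b.png

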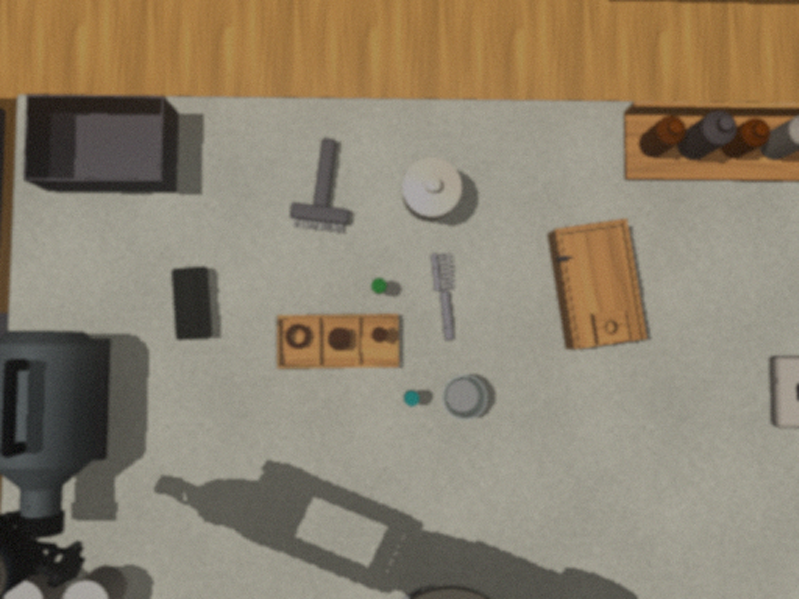

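View pics/a.png

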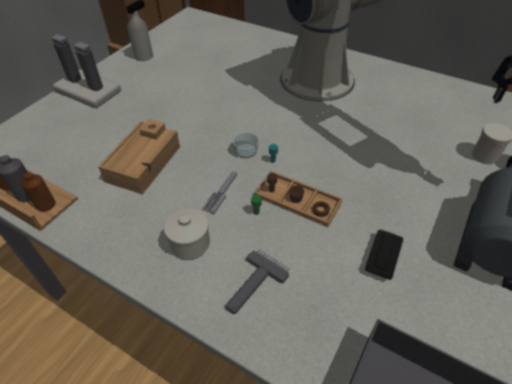

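The top view shows the peg in the right tray compartment at about (244,215) in raw pixels. The hole is at (392,210) and the pointer at (362,165). The green look-alike is at (243,183) and the turquoise one at (264,255). The scene view agrees, with the peg at (271,180).

```bash
python3 - <<'E'
from h import *
b=grab('top')
k=1.5625
for n,u,v,z in [('peg',378,334,61),('green',379,286,50),('turq',412,398,50),('stopper',342,338,35),('hole',611,327,80),('ptr',568,259,60),('boxBL',570,349,60),('boxTL',554,231,60),('boxTR',626,220,60),('boxBR',647,338,60)]:
    print(n,ray(b,u/k,v/k,z).round(1))
s=r.sense();Rt=Ro.from_euler('xyz',s['tcp_rot']).as_matrix();print(Rt.round(3))
f=r.grab_frame('wrist');print(np.array(f['mount']).round(3))
E
```

```text
peg [539.9 122.4  61. ]
green [618.5 121.5  50. ]
turq [436.9  66.4  50. ]
stopper [533.1 181.8  35. ]
hole [ 553.9 -249.4   80. ]
ptr [ 664.6 -186.3   60. ]
boxBL [ 518.2 -188.5   60. ]
boxTL [ 710.4 -163.7   60. ]
boxTR [ 729.7 -282.    60. ]
boxBR [ 537.  -313.9   60. ]
[[ 0.428  0.904 -0.   ]
 [ 0.904 -0.428 -0.001]
 [-0.001 -0.    -1.   ]]
[[   1.       0.      -0.      -0.446]
 [  -0.       0.964    0.267  -67.957]
 [   0.      -0.267    0.964 -179.522]
 [   0.       0.       0.       1.   ]]
```

apply_moves --targets '[[[1,-28.3,43.6,2,0,0,56],[1,-28.3,43.6,2,0,0,56],[1,-28.3,43.6,2,0,0,56],[1,-28.3,43.6,2,0,0,56],[1,-28.3,43.6,2,0,0,56],[1,-28.3,43.6,2,0,0,56],[1,-28.3,43.6,2,0,0,56],[1,-28.3,43.6,2,0,0,56]]]'

```text
clock: 1.05
eef_pos: [478.1, 222.5, 178.5]
tcp_rot: [3.141, -0.0, 0.148]
contact_force: [1.3, 0.6, 0.1]
opening: 0.999
```

apply_moves --targets '[[[0.3,4.6,10.8,2.8,0,0,0],[0.3,4.6,10.8,2.8,0,0,0],[0.3,4.6,10.8,2.8,0,0,0],[0.3,4.6,10.8,2.8,0,0,0],[0.3,4.6,10.8,2.8,0,0,0]]]'

```text
clock: 1.55
eef_pos: [539.3, 122.4, 150.4]
tcp_rot: [3.142, 0.001, 0.146]
contact_force: [0.0, 0.5, -0.2]
opening: 0.648
```

```bash
python3 - <<'E'
from h import *
w=grab('wrist','w1.png');s=r.sense();print(s['eef_pos'],s['tcp_rot'],s['opening'])
print(proj(w,[540,122,61]))
E
```

```text
[539.16135963 123.06536346 150.63854638] [-3.14158839e+00  1.59035177e-04  1.47730507e-01] 0.650917350575205
(np.float64(255.09366739893682), np.float64(180.10022976808597))
```

View pics/w1.png

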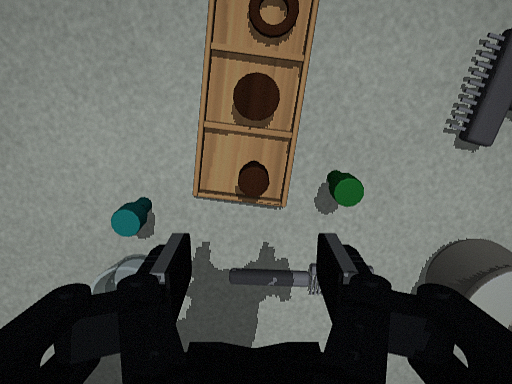

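The wrist view shows the peg head at about (253,181), where the top view predicted (255,180). The stopper is at (256,96) and the look-alikes are off to the sides. I'll refine the position with a mask.

```bash
python3 - <<'E'
from h import *
w=grab('wrist');g=cv2.cvtColor(w['pixels'],cv2.COLOR_RGB2GRAY)
m=(g[155:205,225:285]<70).astype(np.uint8)
c=max(cv2.findContours(m,cv2.RETR_EXTERNAL,cv2.CHAIN_APPROX_NONE)[0],key=cv2.contourArea)
p=c[:,0]+[225,155]
print(p.min(0),p.max(0))
cand=p[p[:,1]>176]; 
A=np.c_[2*cand,np.ones(len(cand))];x=np.linalg.lstsq(A,(cand**2).sum(1),rcond=None)[0]
print(x[:2],np.sqrt(x[2]+x[:2]@x[:2]));print(ray(w,*x[:2],61),r.sense()['eef_pos'])
for rr in range(155,205,3):print(rr,''.join('#' if t else '.' for t in m[rr-155]))
E
```

```text
[225 161] [284 204]
[255.39887157 186.83300387] 23.23098051396418
[540.993499   117.10110373  61.        ] [539.13362424 123.40813656 150.7959096 ]
155 ............................................................
158 ............................................................
161 ...........................####.............................
164 ......................#############.........................
167 ..................######################....................
170 ................##########################..................
173 ..............#############################................#
176 ..............##############################...............#
179 .............###############################..............##
182 .............###############################..............##
185 .............###############################.............##.
188 ..........#################################..............##.
191 ..........###############################...............###.
194 #####################################..................###..
197 ...........#.######################.#..................###..
200 #.#..............################.......#################...
203 ..........#######..#.##########......##.#...............#...
```

apply_moves --targets '[[[0.3,-0.13,0.29,4,0,0,0],[0.3,-0.13,0.29,8,0,0,0],[0.3,-0.13,0.29,10,0,0,0],[0.3,-0.13,0.29,11.7,0,0,0],[0.3,-0.13,0.29,11.7,0,0,0],[-1,-0.13,0.29,11.7,0,0,0],[-1,-0.13,0.29,11.7,0,0,0],[-1,-0.13,0.29,11.7,0,0,0]]]' --newtons 50

```text
clock: 2.45
eef_pos: [539.1, 120.8, 35.0]
tcp_rot: [-3.141, -0.002, 0.149]
contact_force: [-0.1, 0.4, 0.6]
opening: 0.143
```

apply_moves --targets '[[[-1,0,0,0,0,0,0],[-1,0,0,0,0,0,0],[-1,0,0,0,0,0,0]]]'

```text
clock: 2.75
eef_pos: [539.3, 120.8, 35.3]
tcp_rot: [-3.141, -0.003, 0.149]
contact_force: [-0.4, -0.8, 0.1]
opening: 0.001
```

Opening reads 0, so the grasp missed. I'll look.

```bash
python3 - <<'E'
from h import *
w=grab('wrist');a=grab('scene')
im=np.hstack([cv2.resize(w['pixels'],(480,360)),cv2.resize(a['pixels'][120:240,220:360],None,fx=2.2,fy=3)[:360]])
cv2.imwrite('pics/m.png',im[:,:,::-1]);print(im.shape,r.sense()['opening'])
E
```

```text
(360, 788, 3) -0.0012278807339885438
```

View pics/m.png

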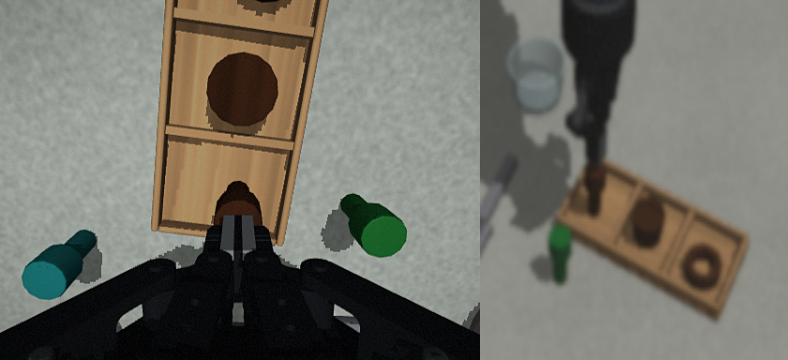

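The fingers shut just beside the peg, on the -y side, and it's still standing in its compartment. I'll back up, open and re-measure.

apply_moves --targets '[[[-1,0,0,-4,0,0,0],[-1,0,0,-8,0,0,0],[0.3,0,0,-9,0,0,0],[0.3,0,0,-9,0,0,0],[0.3,0,0,-9,0,0,0],[0.3,0,0,-9,0,0,0]]]'

```text
clock: 3.45
eef_pos: [537.7, 120.5, 123.5]
tcp_rot: [3.142, 0.0, 0.149]
contact_force: [0.7, 1.0, -0.1]
opening: 0.645
```

```bash
python3 - <<'E'
from h import *
w=grab('wrist');b=grab('top');s=r.sense();print(s['eef_pos'],s['opening'])
im=np.hstack([cv2.resize(w['pixels'][120:320,130:390],(520,400)),cv2.resize(b['pixels'][195:240,225:260],(270,400),interpolation=cv2.INTER_CUBIC)])
cv2.imwrite('pics/n.png',im[:,:,::-1])
print(proj(w,[538,120,61]),proj(w,[538,120,5]))
E
```

```text
[537.94623683 120.50731076 123.63621972] 0.6507952945784239
(np.float64(254.59524894718544), np.float64(189.14341501057615)) (np.float64(254.4830472898121), np.float64(172.0639467143233))
```

View pics/n.png

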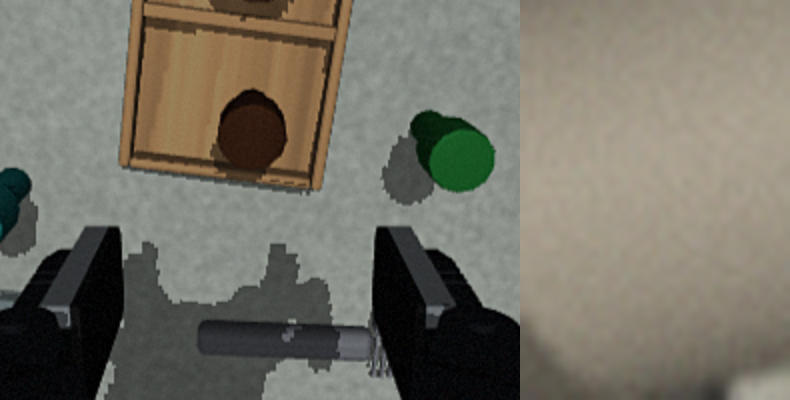

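The peg sits where I measured it, (538,121), and hasn't moved. In the wrist view the fingertips look shorter than the stated TCP, so they may have closed above the head. I'll check by drawing the projected TCP on the scene view.

```bash
python3 - <<'E'
from h import *
a=grab('scene');s=r.sense();p=np.array(s['eef_pos']);k=5
im=a['pixels'][:,:,::-1].copy();u,v=proj(a,p);x0,y0=int(u)-70,int(v)-70
im=cv2.resize(im[y0:y0+115,x0:x0+140],None,fx=k,fy=k,interpolation=cv2.INTER_CUBIC)
for q,c in [(p,(0,0,255)),(p+[0,0,20],(0,255,0)),(p+[0,0,40],(255,0,0)),([538.5,121,61],(0,255,255))]:
    u,v=proj(a,q);cv2.drawMarker(im,(int((u-x0)*k),int((v-y0)*k)),c,0,14,2);print(q,u,v)
cv2.imwrite('pics/s2.png',im);print(im.shape,s['qpos'])
E
```

```text
[538.17184079 120.58743016 123.8913399 ] 272.38496084854785 156.8514623093585
[538.17184079 120.58743016 143.8913399 ] 272.56088470142015 150.56856596424274
[538.17184079 120.58743016 163.8913399 ] 272.7424278528006 144.08498352976574
[538.5, 121, 61] 271.94654037879246 175.5411660202064
(575, 700, 3) [ 2.17712027e-01  3.19209860e-01  1.85700144e+00 -7.10406885e-06
  9.65166580e-01  6.88199419e-02]
```

View pics/s2.png

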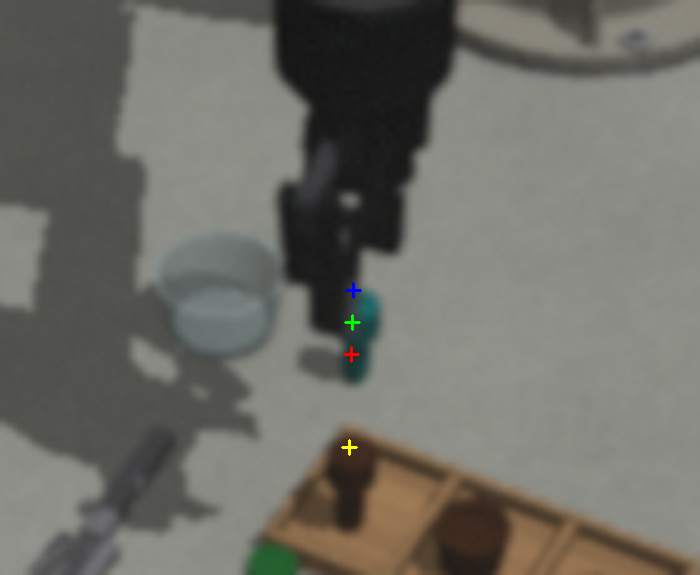

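The visible fingers end about 5 px above and left of the projected TCP (red mark at (350,354)), so the real tips are higher and further to -y than stated. I'll close the gripper here and triangulate the tip from both cameras.

apply_moves --targets '[[[-1,0,0,0,0,0,0],[-1,0,0,0,0,0,0],[-1,0,0,0,0,0,0],[-1,0,0,0,0,0,0],[-1,0,0,0,0,0,0],[-1,0,0,0,0,0,0]]]'

```text
clock: 4.2
eef_pos: [538.2, 120.6, 123.9]
tcp_rot: [3.142, -0.0, 0.149]
contact_force: [-0.3, -0.2, 1.0]
opening: 0.001
```

```bash
python3 - <<'E'
from h import *
a=grab('scene');w=grab('wrist');s=r.sense();p=np.array(s['eef_pos']);print(p,s['tcp_rot'],s['opening'])
x0,y0=245,120;k=6
im=cv2.resize(a['pixels'][y0:y0+65,x0:x0+65,::-1],None,fx=k,fy=k,interpolation=cv2.INTER_CUBIC)
u,v=proj(a,p);cv2.drawMarker(im,(int((u-x0)*k),int((v-y0)*k)),(0,0,255),0,14,2)
wm=cv2.resize(w['pixels'][180:310,190:320,::-1],None,fx=3,fy=3)
u,v=proj(w,p);cv2.drawMarker(wm,(int((u-190)*3),int((v-180)*3)),(0,0,255),0,14,2)
cv2.imwrite('pics/s3.png',np.hstack([im,wm]))
E
```

```text
[538.15027704 120.56580855 123.92524723] [ 3.14157187e+00 -2.40897834e-04  1.48881888e-01] 0.001963177718625312
```

View pics/s3.png

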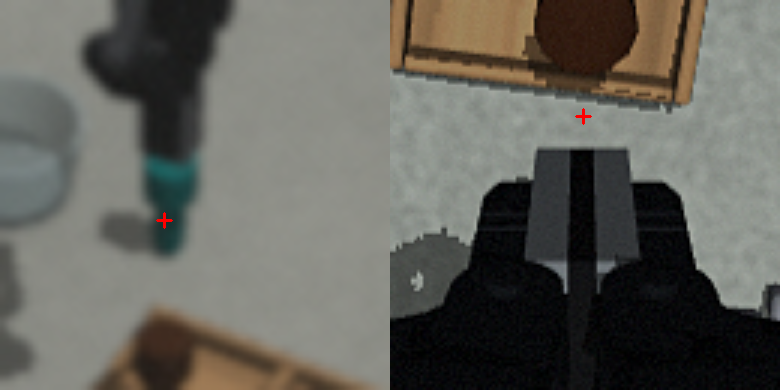

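Closed, the fingers end at scene pixel (273,146), where the stated TCP projects to (272,157). So the tips are about 33 mm above the stated TCP, with the lateral offset under 3 mm. The undisturbed peg (head top 61, closed at reported z 35) also means an offset of at least 26 mm. I'll grasp with reported z at about 7, watching the forces.

apply_moves --targets '[[[0.3,0,0,0,0,0,0],[0.3,0,0,0,0,0,0],[0.3,0,0,3,0,0,0],[0.3,0,0,5,0,0,0],[0.3,0,0,7,0,0,0],[0.3,0,0,9,0,0,0],[0.3,0,0,10,0,0,0],[0.3,0,0,10,0,0,0]]]'

```text
clock: 5.1
eef_pos: [537.2, 120.3, 22.8]
tcp_rot: [3.141, 0.002, 0.149]
contact_force: [-0.5, -0.3, -0.6]
opening: 0.652
```

apply_moves --targets '[[[0.3,0,0,0.8,0,0,0],[0.3,0,0,1.6,0,0,0],[0.3,0,0,1.6,0,0,0],[0.3,0,0,1.6,0,0,0]]]'

```text
clock: 5.5
eef_pos: [537.2, 120.4, 6.8]
tcp_rot: [3.141, 0.002, 0.149]
contact_force: [-0.9, 0.3, 0.1]
opening: 0.65
```

apply_moves --targets '[[[-1,0,0,0,0,0,0],[-1,0,0,0,0,0,0],[-1,0,0,0,0,0,0],[-1,0,0,0,0,0,0],[-1,0,0,0,0,0,0]]]' --newtons 40

```text
clock: 6.0
eef_pos: [537.6, 120.5, 7.3]
tcp_rot: [3.141, 0.001, 0.149]
contact_force: [-0.2, -0.3, 6.7]
opening: 0.285
```

Opening is 0.285 (about 25 mm), so the head is gripped. Lifting, then checking.

apply_moves --targets '[[[-1,0,0,-2,0,0,0],[-1,0,0,-5,0,0,0],[-1,0,0,-9,0,0,0],[-1,0,0,-13,0,0,0],[-1,0,0,-13,0,0,0],[-1,0,0,-13,0,0,0]]]'

```text
clock: 6.6
eef_pos: [538.2, 120.5, 137.9]
tcp_rot: [-3.142, -0.0, 0.149]
contact_force: [-1.0, -0.4, -0.5]
opening: 0.283
```

```bash
python3 - <<'E'
from h import *
a=grab('scene');w=grab('wrist');s=r.sense();p=np.array(s['eef_pos']);print(p,s['tcp_rot'],s['opening'],s['contact_force'])
u,v=proj(a,p);x0,y0=int(u)-32,int(v)-40;k=6;print(x0,y0,u,v)
im=cv2.resize(a['pixels'][y0:y0+65,x0:x0+65,::-1],None,fx=k,fy=k,interpolation=cv2.INTER_CUBIC)
cv2.drawMarker(im,(int((u-x0)*k),int((v-y0)*k)),(0,0,255),0,14,2)
wm=cv2.resize(w['pixels'][180:310,190:320,::-1],None,fx=3,fy=3)
cv2.imwrite('pics/s4.png',np.hstack([im,wm]))
E
```

```text
[536.75803228 120.25695522 136.00849678] [3.14132808 0.00343363 0.14887908] 0.28215642324816775 [-0.45494789  0.02948083 -0.23085732]
240 112 272.6597054317039 152.66739651924107
```

View pics/s4.png

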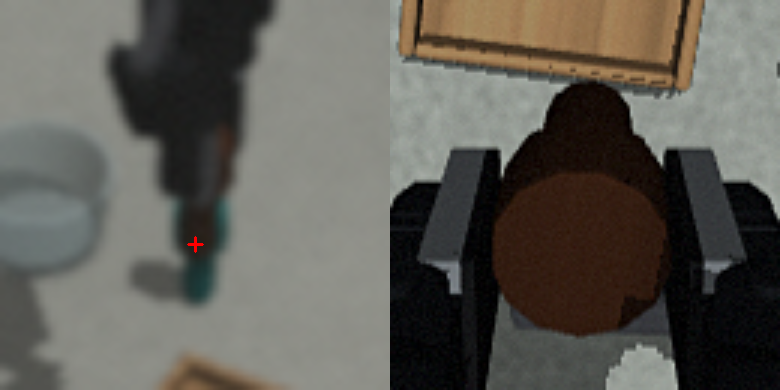

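The peg is held upright by its head. In the wrist image the head top is at about (253,264) and the foot end at about (256,221), which puts the foot about 1 mm in x and 2 mm in y from the stated TCP. Moving above the hole.

apply_moves --targets '[[[-1,-3.9,36.6,0,0,0,0],[-1,-3.9,36.6,0,0,0,0],[-1,-3.9,36.6,0,0,0,0],[-1,-3.9,36.6,0,0,0,0],[-1,-3.9,36.6,0,0,0,0],[-1,-3.9,36.6,0,0,0,0],[-1,-3.9,36.6,0,0,0,0],[-1,-3.9,36.6,0,0,0,0]]]'

```text
clock: 7.5
eef_pos: [551.4, -251.3, 134.3]
tcp_rot: [-3.142, 0.006, 0.146]
contact_force: [0.8, 0.7, -1.1]
opening: 0.281
```

apply_moves --targets '[[[-1,0,0,0,0,0,0],[-1,0,0,0,0,0,0]]]'

```text
clock: 7.7
eef_pos: [550.1, -250.7, 132.5]
tcp_rot: [-3.14, 0.008, 0.145]
contact_force: [-0.0, 0.4, -0.4]
opening: 0.285
```

```bash
python3 - <<'E'
from h import *
w=grab('wrist');s=r.sense();p=np.array(s['eef_pos']);print(p,s['tcp_rot'],s['opening'],s['contact_force'])
cv2.imwrite('pics/w5.png',cv2.resize(w['pixels'][:,:,::-1],None,fx=1.5,fy=1.5,interpolation=cv2.INTER_CUBIC))
print(proj(w,[553.9,-249.4,80]))
E
```

```text
[ 550.4427079  -249.9322559   132.94646008] [-3.13967605  0.00771703  0.1462269 ] 0.28518312004816054 [ 0.79310583 -0.5203328   0.64336511]
(np.float64(260.50934367233066), np.float64(191.50903795265515))
```

View pics/w5.png

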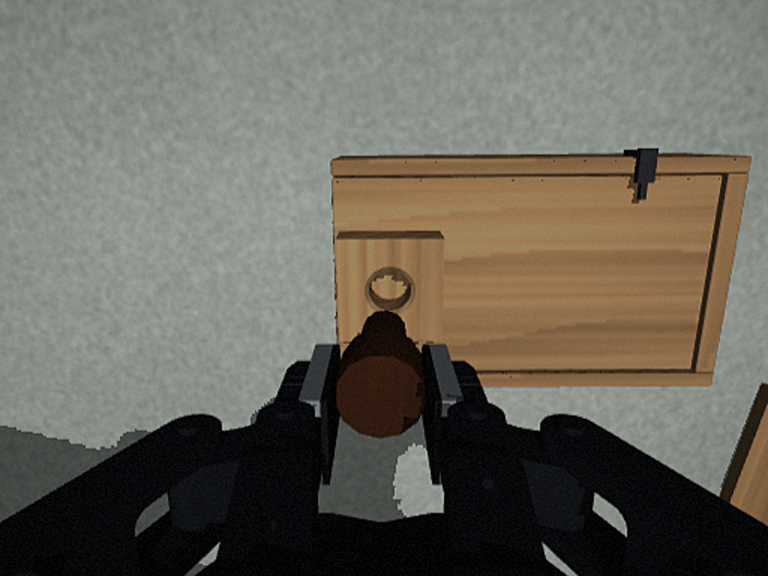

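The hole mouth is at about (260,193) in raw wrist pixels, predicted (260.5,191.5), so it lies at about (553.7,-250.3). The foot end is at about (256,221), which is world (552,-251.7). The pointer tip is at (427,135). The shift needed is about +1.8 mm in tool x and -1.2 mm in tool y.

apply_moves --targets '[[[-1,0.18,-0.12,1,0,0,0],[-1,0.18,-0.12,2.5,0,0,0],[-1,0.18,-0.12,3.8,0,0,0],[-1,0.18,-0.12,3.8,0,0,0],[-1,0.18,-0.12,3.8,0,0,0],[-1,0.18,-0.12,3.8,0,0,0]]]'

```text
clock: 8.35
eef_pos: [552.0, -248.5, 95.2]
tcp_rot: [-3.14, 0.007, 0.146]
contact_force: [0.6, -0.1, -0.0]
opening: 0.285
```

```bash
python3 - <<'E'
from h import *
w=grab('wrist');s=r.sense();p=np.array(s['eef_pos']);print(p,s['tcp_rot'],s['opening'],s['contact_force'])
cv2.imwrite('pics/w6.png',cv2.resize(w['pixels'][140:300,180:350,::-1],None,fx=4,fy=3.75,interpolation=cv2.INTER_CUBIC))
print(proj(w,[553.7,-250.3,80]))
E
```

```text
[ 552.15224019 -248.63307064   95.4275708 ] [-3.14013139  0.0069808   0.14614711] 0.281638705552916 [-0.25409477 -0.07542137  0.21480984]
(np.float64(256.85477060316623), np.float64(212.9623563278141))
```

View pics/w6.png

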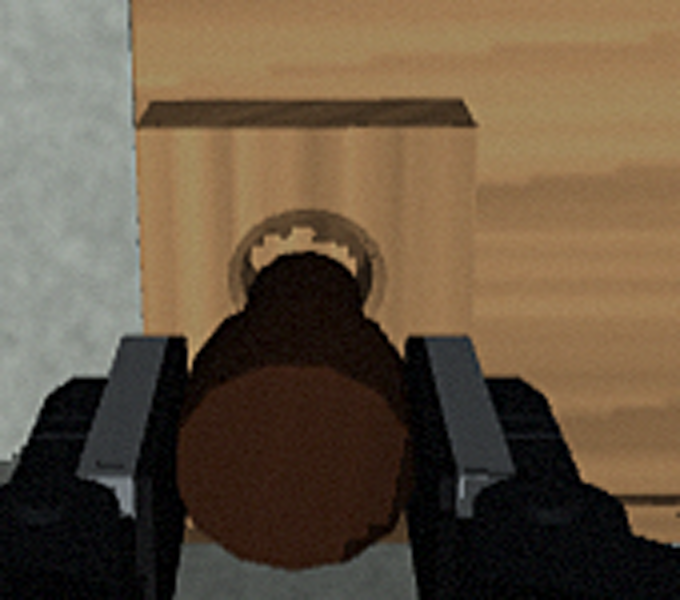

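The foot sits right above the hole. In raw pixels the hole centre is at about (256.8,214.5) and the foot at (256.0,220.7). Allowing for parallax, that leaves about +0.6 mm in x and +1.0 mm in y to correct. Descending.

apply_moves --targets '[[[-1,0.06,0.1,0.3,0,0,0],[-1,0.06,0.1,0.9,0,0,0],[-1,0.06,0.1,1.4,0,0,0],[-1,0.06,0.1,1.8,0,0,0],[-1,0.06,0.1,2.2,0,0,0],[-1,0.06,0.1,2.2,0,0,0]]]'

```text
clock: 9.0
eef_pos: [552.3, -249.3, 72.7]
tcp_rot: [-3.14, 0.008, 0.146]
contact_force: [0.1, -0.2, -0.8]
opening: 0.285
```

apply_moves --targets '[[[-1,0,0,0.3,0,0,0],[-1,0,0,0.6,0,0,0],[-1,0,0,0.8,0,0,0],[-1,0,0,0.9,0,0,0],[-1,0,0,0.9,0,0,0]]]'

```text
clock: 9.5
eef_pos: [552.1, -249.3, 63.5]
tcp_rot: [-3.139, 0.008, 0.146]
contact_force: [0.5, -0.1, -0.4]
opening: 0.28
```

apply_moves --targets '[[[-1,0,0,0.15,0,0,0],[-1,0,0,0.3,0,0,0],[-1,0,0,0.3,0,0,0],[-1,0,0,0.3,0,0,0]]]'

```text
clock: 9.9
eef_pos: [552.7, -249.8, 62.1]
tcp_rot: [-3.141, 0.007, 0.146]
contact_force: [-3.5, 0.9, 12.9]
opening: 0.283
```

The peg is seated: it touches bottom at reported z 62.1, with 62.3 expected. Next, the draw distance from the w5 image at its recorded pose.

```bash
python3 - <<'E'
from h import *
f=grab('wrist');M=np.array(f['mount']);Rt=Ro.from_euler('xyz',[-3.13967605,0.00771703,0.1462269]).as_matrix()
f['C']=Rt@M[:3,3]+np.array([550.4427,-249.9323,132.9465]);f['A']=Rt@M[:3,:3]
im=cv2.imread('pics/w5.png');g=im.max(2)
m=(g[140:215,600:680]<75).astype(np.uint8)
for rr in range(0,75,4):
    c=np.where(m[rr])[0]; print(rr+140,(c.min()+600,c.max()+600,len(c)) if len(c) else '')
R=lambda u,v,z:ray(f,u/1.5,v/1.5,z)
h=R(390,289,80);e1=R(332,158.5,60);e2=R(750,156.5,60)
x=(e2-e1)[:2];print('rail len',np.linalg.norm(x),'yaw',np.degrees(np.arctan2(x[1],x[0])));x/=np.linalg.norm(x)
r1=R(722,178,58);r2=R(694,370,58);print('rear edge dx',(r1-h)[:2]@x,(r2-h)[:2]@x)
for u,v,z in[(640,202,62),(642,195,62),(648,155,64)]:
    d=(R(u,v,z)-h)[:2];print('ptr',d@x, 'draw',161-d@x)
print('ptr vs rear seen',(r1-R(640,200,61))[:2]@x, x, h)
E
```

```text
140 
144 
148 (np.int64(638), np.int64(657), 12)
152 (np.int64(624), np.int64(657), 34)
156 (np.int64(600), np.int64(679), 79)
160 (np.int64(636), np.int64(656), 21)
164 (np.int64(636), np.int64(656), 21)
168 (np.int64(635), np.int64(655), 21)
172 (np.int64(634), np.int64(655), 22)
176 (np.int64(630), np.int64(654), 25)
180 (np.int64(629), np.int64(654), 24)
184 (np.int64(629), np.int64(647), 13)
188 (np.int64(634), np.int64(646), 11)
192 (np.int64(637), np.int64(645), 9)
196 (np.int64(634), np.int64(645), 11)
200 (np.int64(632), np.int64(638), 5)
204 
208 
212 
rail len 197.84776175276713 yaw 8.678888540695047
rear edge dx 160.21164544864905 162.48285394119657
ptr 120.37210403300979 draw 40.62789596699021
ptr 120.89832761738005 draw 40.10167238261995
ptr 120.31026699177316 draw 40.68973300822684
ptr vs rear seen 39.473336105449064 [0.98854955 0.15089659] [ 554.05012811 -249.67399428   80.        ]
```

The draw distance is about 40 mm by several readings, and the measured sizes check out (rail 198 against 200, rear edge at 161). Drawing along tool -x, plus about 2 mm for the hole's play.

apply_moves --targets '[[[-1,-0.2,0,-0.02,0,0,0],[-1,-0.6,0,-0.03,0,0,0],[-1,-1.2,0,-0.03,0,0,0],[-1,-1.8,0,-0.03,0,0,0],[-1,-2.5,0,-0.03,0,0,0],[-1,-3.2,0,-0.03,0,0,0],[-1,-3.8,0,-0.03,0,0,0],[-1,-4.2,0,-0.03,0,0,0]]]' --newtons 60

```text
clock: 10.75
eef_pos: [511.1, -256.4, 63.0]
tcp_rot: [-3.141, 0.006, 0.146]
contact_force: [5.6, -1.1, 1.6]
opening: 0.274
```

apply_moves --targets '[[[-1,0,0,0,0,0,0],[-1,0,0,0,0,0,0],[-1,0,0,0,0,0,0]]]'

```text
clock: 11.05
eef_pos: [511.2, -256.5, 63.0]
tcp_rot: [-3.142, 0.005, 0.146]
contact_force: [5.4, -1.3, 0.6]
opening: 0.271
```

```bash
python3 - <<'E'
from h import *
w=grab('wrist');s=r.sense();p=np.array(s['eef_pos']);print(p,s['tcp_rot'],s['opening'],s['contact_force'])
a=grab('scene');b=grab('top')
A=cv2.resize(w['pixels'][50:250,190:490,::-1],None,fx=2.2,fy=2.2,interpolation=cv2.INTER_CUBIC)
cv2.imwrite('pics/w7.png',A);cv2.imwrite('pics/w7f.png',w['pixels'][:,:,::-1]);cv2.imwrite('pics/a7.png',a['pixels'][:,:,::-1])
E
```

```text
[ 511.25605804 -256.50750822   62.97980637] [-3.14158029  0.00553794  0.1460242 ] 0.27578364649813225 [ 4.50995462 -0.58433606  1.23482719]
```

View pics/w7.png

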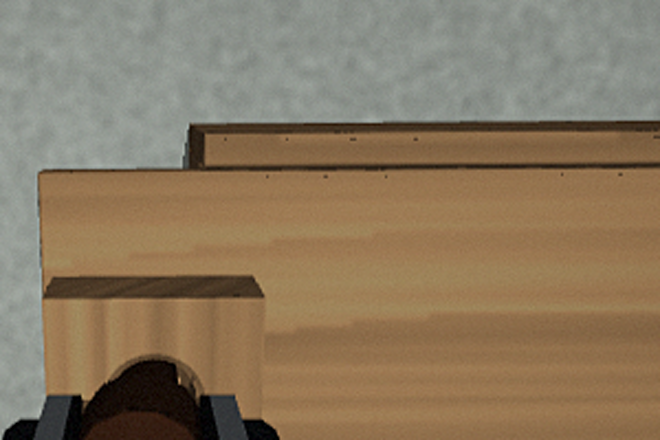

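The lid is out, with the peg at the hole's front and a spring pull of about 5 N, as expected for 40 mm. For the last view I'll put the rear edge and pointer from the wrist and scene cameras side by side.

```bash
python3 - <<'E'
from h import *
w=cv2.imread('pics/w7f.png');a=cv2.imread('pics/a7.png')
A=cv2.resize(w[70:270,392:512],(360,600),interpolation=cv2.INTER_CUBIC)
B=cv2.resize(a[115:195,95:150],(412,600),interpolation=cv2.INTER_CUBIC)
cv2.imwrite('pics/z.png',np.hstack([A,B]))
f=grab('wrist');R=lambda u,v,z:ray(f,u,v,z)
x=np.array([.9885,.1509])
print('overhang',(R(276.4,106.8,60)-R(208.2,128.2,58))[:2]@x)
E
```

```text
overhang 35.94930421315441
```

View pics/z.png

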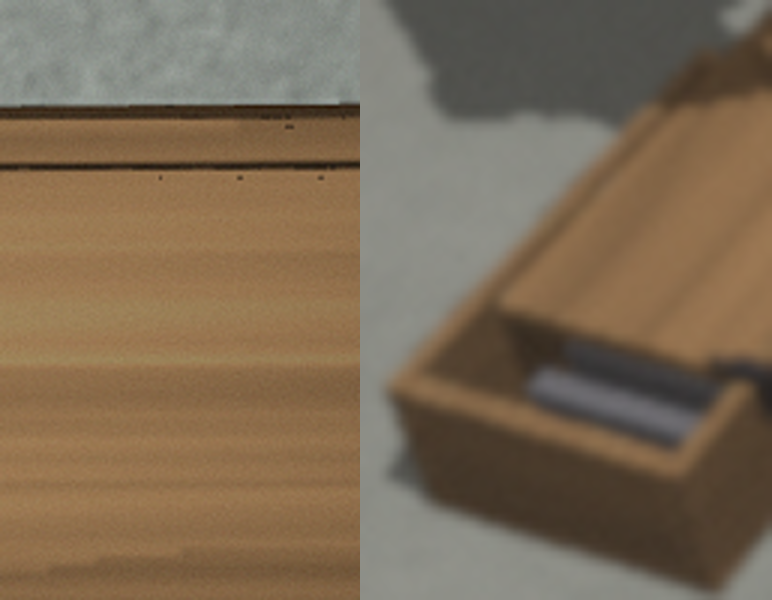

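The scene view shows the lid's rear edge running from (500,305) to (715,368), straight at the pointer finger's tip (about (712,367)). I'll quantify it.

```bash
python3 - <<'E'
from h import *
a=grab('scene');b=grab('top');x=np.array([.9885,.1509])
P=lambda X,Y,z:ray(a,95+(X-360)/7.49,115+Y/7.5,z)[:2]
for q in[(500,305,58),(600,335,58),(700,364,58),(712,367,61),(760,378,64)]:print(q,P(*q).round(1),(P(*q)@x).round(1))
# closed-state: lid front vs rail front in w5
f=grab('wrist');M=np.array(f['mount']);Rt=Ro.from_euler('xyz',[-3.13967605,0.00771703,0.1462269]).as_matrix()
f['C']=Rt@M[:3,3]+np.array([550.4427,-249.9323,132.9465]);f['A']=Rt@M[:3,:3]
print('closed overhang',(ray(f,332/1.5,158.5/1.5,60)-ray(f,334/1.5,178/1.5,58))[:2]@x)
f=grab('wrist');s=r.sense();print(s['eef_pos'],s['contact_force'],s['opening'],s['clock'])
# block top front-left & right corners -> hole axis now (block 50 wide, hole central)
c1=ray(f,190+45/2.2,50+297/2.2,80);c2=ray(f,190+264/2.2,50+297/2.2,80);print('block width',np.linalg.norm(c2-c1),'hole moved',(np.array([554.05,-249.67])-(c1+c2)[:2]/2)@x)
im=cv2.imread('pics/w5.png')
E
```

```text
(500, 305, 58) [ 680.7 -277.1] 631.0
(600, 335, 58) [ 674.5 -235.8] 631.2
(700, 364, 58) [ 668.1 -195.6] 630.9
(712, 367, 61) [ 669.2 -188.3] 633.1
(760, 378, 64) [ 667.1 -167.8] 634.1
closed overhang -0.4964210548061776
[ 511.3752979  -256.45404146   62.99334216] [ 4.95150394 -0.60848481  1.15869015] 0.2761278832122215 11.45
block width 48.65215195372214 hole moved 40.234882905471885
```

The readings of edge minus pointer are -2 mm (scene), 0 mm (hole travel) and +4 mm (front overhang). All are within 6 mm and centre on zero, so I'm handing in.

```bash
python3 -c "
from rig import r
print(r.sign_off())"
```

```text
the job is handed in; nothing more can be done
None
```

I handed in the job at about 11.5 s with the peg seated and gripped and the lid drawn out about 40 mm to the pointer. No verdict is reported, so success isn't confirmed.

**What I did:** I picked the dark peg from the tray and pushed it to the bottom of the lid's hole while the lid was still shut. Then I drew the lid out with it.

**Missed first grasp:** The fingers closed above the peg's head without disturbing it. The camera images put the real fingertips about 33 mm above the stated TCP, so I went that much lower and the second grasp held.

**Last checks:**
- **Grip:** the opening was 0.276, about the head's width, with 60 N set.
- **Spring pull:** it read about 5 N, as expected for 40 mm.
- **Peg depth:** about 19 mm, by the arm's height readings.
- **Finger clearance:** the fingertips should be well clear of the block, judging from the height readings.

**Where the checks disagreed:** I measured the lid's rear edge against the pointer in three ways:

| Method | Edge relative to pointer |
|---|---|
| Scene camera | about 2 mm too far out |
| Hole travel (40.2 mm, with 40.3 needed) | about level |
| Front overhang (36 mm) | about 4 mm short |

All three are within the 6 mm limit, and I made no further correction.

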